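Fetch the small-parts basket out of the ultrasonic cleaner with the lifting hook

ROBOT

A 6-joint arm with a two-finger parallel gripper is mounted at the origin on the work surface. World frame = base frame: x ahead of the robot, y to its left, z up, the work surface at z = 0. Lengths are in m, angles in degrees, forces in N, time in s.
With the tool pointing down it reaches from about 0.3 to 0.75 m from the base axis. Payload 8.5 kg.
Tool frame: the origin (TCP) lies at the very end of the fingers, on their centre line; the grasp point (between the pads) lies 19 mm behind it (env.hold_point_z is the distance from the TCP to the grasp point, in m); z points along the fingers, y is the line along which they close (so a half turn about z gives the same grasp; the last joint's range is limited). The gripper opens to 85 mm and grips with 20 to 120 N. Pads are 22 mm wide; open, the fingers measure 114 mm over their backs; the gripper's body (76 mm by 85 mm) begins 54 mm behind the grasp point. The pads swing forward as they close: fully open they stand 13 mm farther back than shut.
Start: joints at [62.493, 21.807, 74.336, -0, 83.858, -12.336], TCP at [0.144, 0.531, 0.231] pointing down, gripper open.
Joint ranges: [-178.18, 178.18], [-50.72, 133.34], [12.68, 142.11], [-81.47, 261.47], [9.98, 163.14], [-165.26, 165.26]. Speed limits (degrees/s): [136.94, 136.94, 180, 180, 180, 180].

INTERFACE

Orientations are given as a 3x3 rotation matrix whose columns are the frame's x, y, z axes.
In Python, from rig import env, optics gives the robot as it stands.
- The arm moves only by the shell command python3 -m jog 'ROWS' [OPENING] [FORCE]. ROWS is JSON, a list of rows, each an object with "linear": the shift along the tool's x, y, z in units of 40 mm (1.0 is 40 mm), a list of three; "roll": the turn about the tool's z in units of 5 degrees (1.0 is 5 degrees). A call has 1 to 12 rows; each row shifts and turns the commanded pose from where the row before left it, along the tool's axes as they then stand; what a row does not reach is not made up. A row lasts 1/12 s, in which the tool goes at most 41.7 mm and 7.16 degrees, less where a joint would pass 70% of its speed; a pose out of reach is approached as far as the arm can. A call is refused whole if a number of a shift passes 1 or a number of a turn 1, either way. A call with a gripper value outside its range is refused whole. OPENING is the opening, from -1 (shut) to 1 (fully open), set as the call begins (- or left out, the last holds). The fingers move at their own pace and stop on an object; FORCE is the grip in N (left out, the last holds). Time passes only in rows, so rows that do not move let the fingers close. It gives the time, the measured TCP pose, the force, the opening and the grip force at its end, in the units of the state.
- env.observe(): the state, without advancing time (a new reading comes with each control period).
- optics.get_image(name): name is "scene" or "top" or "wrist"; returns the picture (420x560x3 uint8, red, green, blue); there is no depth.
- optics.calibration(name): a dict with "fov_y" (degrees; the focal length in pixels is half the picture's height over the tangent of half this angle, whatever the lens; pixels are square), "cx", "cy" (the principal point, pixels), "T" (4x4, takes a point from camera to world coordinates). Camera axes: x right, y down, z forward; pixel columns grow to the right and rows downward; lengths in m; the calibration is good to about 2 mm. A picture is of the moment at which its call begins: read the wrist's pose just before it. calibration takes no time and is no camera call; for the wrist camera it gives the pose at the moment of the call.
- env.close_job(): hands the job in; it is judged then, once.
The state is a dict: "time_s": time; "q": joint angles; "qvel": joint speeds; "joint_efforts": joint torques, N m; "position": TCP position; "tool_rot": TCP orientation; "ft_force": force on the tool from outside, world axes, zero at the start; "wrist_torque": the same for the moment, N m; "grip_width": finger opening in m; "gripper_force": force on a finger pad.
Only numpy, scipy, OpenCV 4.12 (cv2) and the standard library are available. Lean on these libraries where they do the work, as an engineer would, in place of code of your own. Each camera call takes 0.05 s, during which the arm holds its last target. There are 200 camera calls.

TASK

The ultrasonic cleaner is drained and its small-parts basket still hangs deep in the tank. Take the T-handled lifting hook from its sloping rest, hook the basket by its hoop and lift it out, set it down gently and upright in the drain tray, then unhook it and put the lifting hook back in its rest the way it was. Do not touch the basket with the gripper, do not tip or drop it, and leave the other things on the bench alone.

Things in the scene. Friction and masses are not known exactly. Their poses are not given: they have to be found in the camera images.
- cleaner: White ultrasonic cleaner, fixed, 200 x 146 x 190 mm high; control panel on its -x face. Origin: centre of its underside; x its long axis, z up. Its open tank, centred on the origin, is 130 (x) by 80 (y) inside with vertical walls; rim at z = 190, floor at z = 27. Along both long walls a support rail sticks 13 in, its top at z = 69.
- basket: Loose basket of stainless mesh, 150-250 g, 92 (x) by 46 (y) by 38 mm high, 68 over the 4-thick flanges on its long sides (underside 34 up). Origin: centre of its underside, z up. It hangs by the flanges on the tank's rails, bottom 35 mm above the bench, x along the tank's x, within 12 mm of the tank's middle.
- hoop (a point): Top middle of the basket's rigid upright hoop, 80 mm above the basket's bottom, over its middle. The hoop is 5 mm round wire in the basket's y-z plane; its level top bar runs 30 mm along the basket's y, underside 75 above the bottom; below it is 37 mm of free height down to the flanges.
- lifting_hook: Loose lifting hook, about 170 g. Origin: centre of its flat-faced black T-handle, 14 thick (x), 95 wide (y), 26 mm high (z); grip it there across the 14 mm, fingers along -z. A flat steel shank 5 thick (x), 16 wide (y), centred on the z axis, runs down -z from it and is bent at the end to a J that opens towards +x. z points up the shank.
- hook_seat (a point): Middle of the J's floor, where a hoop bar sits: x = 12.5, y = 0, z = -140 mm in the lifting hook's frame. In that frame the slot between shank and upturned end is 20 wide (x = 2.5 to 22.5), the upturned end 5 thick (to x = 27.5) and rises 16 above the J's floor; the J's outer underside is at z = -145.
- hook_rest: Aluminium sloping rest, fixed, base 150 x 100 x 8 mm; its channel leans 35 degrees from vertical, upper end towards -x. Origin: centre of the base's underside, z up. The hook lies in it by its weight: shank's back on the channel floor, underside on a foot plate, handle at the upper end along the rest's y, hook opening to the rest's +x and up.
- hook_home (a point): Handle's centre when the hook is home: x = -45, y = 0, z = 140 mm in the rest's frame; its frame is then the rest's turned 35 degrees about y, its z leaning to -x. Channel 24 wide, walls 19 over its floor, from 48 (floor) and 55 mm (walls) below this point down to the foot plate; open along its face and top: the hook comes out along the shank or off the floor.
- drain_tray: Stainless drain tray, fixed, 180 (x) by 140 (y) mm, floor 4 thick, walls 3 thick, rim 22 above the bench. Origin: centre of its underside. It and the hook rest stand to the left and right of the cleaner, either way round.
- tank_lid: The cleaner's loose lid lying on the bench, 100 x 150, with a knob to 32 high. Origin: centre of its underside. Leave alone.
- bottle: White bottle, 60 across, 150 high; origin under its centre. Leave alone.
- gallipot: Small steel bowl, 72 across, 42 high; origin under its centre. Leave alone.
Not all that is in view belongs to the job. What is shaped like the drain_tray but red is not meant.

How it is judged (in metres and radians):
On the way, in this order (a step that is already met when the one before it is completed fails the run):
1. the basket hangs on the lifting hook, clear above the tank's rim (z of basket in the frame of cleaner above 0.19 m and contact force between lifting_hook and basket above 0.3 N), for 0.1 s.
2. the basket stands upright in the drain tray, off the hook (x of basket in the frame of drain_tray between -0.06 and 0.06 m and y of basket in the frame of drain_tray between -0.055 and 0.055 m and z of basket in the frame of drain_tray between 0 and 0.008 m and angle between basket's own z axis and vertical below 0.08 rad and contact force between lifting_hook and basket below 0.05 N and linear speed of basket below 0.03 m/s), for 0.2 s.
At the end, for the whole second after the job is handed in: The basket stands on the drain tray's floor inside its walls (tilt under 0.08 rad, bottom within 4 mm of it), not touching the hook; the lifting hook lies home in its rest: handle centre within 12 mm, leaning 0.5 to 0.72 rad, handle across within 0.15 rad, opening up; both at rest (all of step 2 and distance between lifting_hook and hook_home below 0.012 m and angle between the y axis of lifting_hook and the y axis of hook_rest, either way round below 0.15 rad and angle between lifting_hook's own z axis and vertical between 0.5 and 0.72 rad and x of hook_seat in the frame of hook_rest above 0.035 m and linear speed of lifting_hook below 0.03 m/s).
It fails at once if the gripper or arm touches the basket (contact force between any of the fingers, the arm and basket above 0.5 N).
It fails at once if the basket is tipped more than about 35 degrees (angle between basket's own z axis and vertical above 0.6 rad).
It fails at once if the basket is dropped or flung (faster than 0.7 m/s) (linear speed of basket above 0.7 m/s).
It fails at once if the cleaner's lid, bottle or bowl is pushed aside by more than 20 mm (distance of any of tank_lid, bottle, gallipot from where it was at the start of the episode above 0.02 m).
It also fails if it takes over 72 s, if anything falls off the work surface, if the arm or the gripper's body presses on something with over 40 N, if the wrist force passes 120 N, or if a joint passes its speed limit or range.

## Working session

There is one attempt and no reset: what is moved stays moved. The work goes in short steps, Python scripts to look and compute and a shell command to move; the robot and the scene stay as the last step left them, time stands still between calls to the robot, and variables do not carry over. Pictures are saved under pics/ and viewed, at most 10 in all, crops included, and the job is handed in when it is done.

```bash
ls; mkdir -p pics; python3 - <<'E'
from rig import env, optics
import cv2,json
for n in ["scene","top"]:
    im=optics.get_image(n); cv2.imwrite(f"pics/{n}0.png",im[:,:,::-1])
    c=optics.calibration(n); print(n,c)
s=env.observe(); print({k:s[k] for k in("time_s","position","tool_rot","grip_width","ft_force")},env.hold_point_z)
E
```

```text
pics
scene {'fov_y': 50.56294408577651, 'cx': 278.57103704091895, 'cy': 209.80479825323485, 'T': array([[ 0.16532799,  0.77831238, -0.60571981,  1.22198929],
       [ 0.9862326 , -0.13262082,  0.0987774 , -0.09939183],
       [-0.00345138, -0.6137113 , -0.78952298,  1.08375454],
       [ 0.        ,  0.        ,  0.        ,  1.        ]])}
top {'fov_y': 51.897978871364685, 'cx': 283.9339437466472, 'cy': 219.0880524112172, 'T': array([[-1.97037698e-04, -9.98728762e-01,  5.04065588e-02,
         3.95812320e-01],
       [-9.99997246e-01,  7.89007496e-05, -2.34566116e-03,
         2.23186470e-03],
       [ 2.33870215e-03, -5.04068821e-02, -9.98726027e-01,
         1.36024002e+00],
       [ 0.00000000e+00,  0.00000000e+00,  0.00000000e+00,
         1.00000000e+00]])}
{'time_s': 0.1, 'position': array([0.14381969, 0.53058636, 0.23078602]), 'tool_rot': array([[-9.65152909e-01,  2.61685896e-01, -5.95039628e-04],
       [ 2.61686431e-01,  9.65152258e-01, -1.15398637e-03],
       [ 2.72321883e-04, -1.26948710e-03, -9.99999157e-01]]), 'grip_width': 0.08539897062451204, 'ft_force': array([0.6359854 , 0.73310328, 0.09851658])} 0.0187
```

View pics/top0.png

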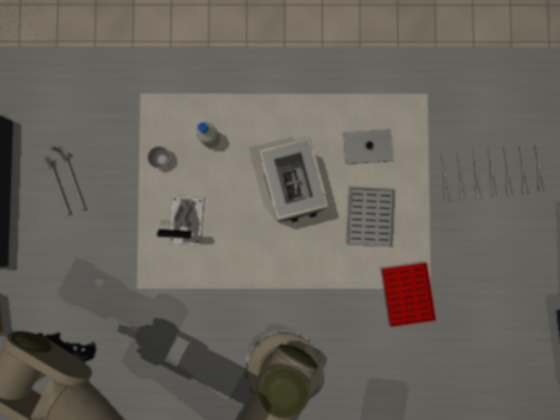

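View pics/scene0.png

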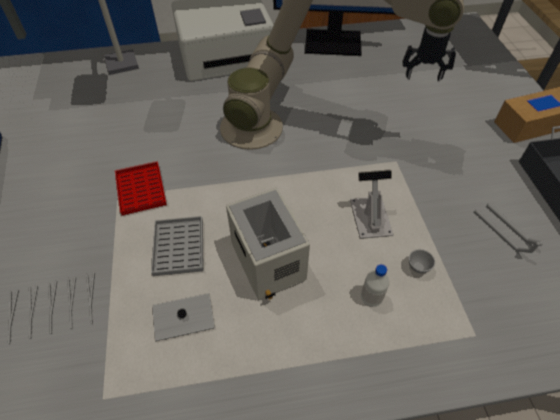

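The top view shows the rest at about (186,220) with the handle at (174,234), the cleaner at (293,178) with a tank around (293,178), the grey tray at (371,217), the lid at (368,147), the bottle at (207,133) and the bowl at (160,158). The red tray is a decoy. The scene view agrees with this. Next I'll zoom in and get rough coordinates.

```bash
cat > h.py <<'E'
import numpy as np, cv2
from rig import env, optics
def ray(c,px,H=420):
    f=H/2/np.tan(np.radians(c["fov_y"]/2)); T=c["T"]
    d=T[:3,:3]@np.array([(px[0]-c["cx"])/f,(px[1]-c["cy"])/f,1]); return T[:3,3],d/np.linalg.norm(d)
def onz(c,px,z):
    o,d=ray(c,px); return o+d*(z-o[2])/d[2]
def proj(c,p,H=420):
    f=H/2/np.tan(np.radians(c["fov_y"]/2)); T=c["T"]; q=T[:3,:3].T@(np.asarray(p)-T[:3,3]); return f*q[:2]/q[2]+[c["cx"],c["cy"]]
def tri(rs):
    A=sum(np.eye(3)-np.outer(d,d) for o,d in rs); b=sum((np.eye(3)-np.outer(d,d))@o for o,d in rs); return np.linalg.solve(A,b)
def snap(name,fn):
    c=optics.calibration(name); im=optics.get_image(name)[:,:,::-1].copy(); cv2.imwrite(f"pics/{fn}.png",im); np.save(f"pics/{fn}.npy",c,allow_pickle=True); return im,c
E
python3 - <<'E'
from h import *
c=optics.calibration("top"); w=optics.calibration("wrist"); s=env.observe()
print("wristcam rel", (s["tool_rot"].T@(w["T"][:3,3]-s["position"])).round(4), (s["tool_rot"].T@w["T"][:3,:3]).round(3), w["fov_y"],w["cx"],w["cy"])
for n,p,z in [("rest",(186,220),.0),("handle",(174,234),.14),("clean",(293,178),.19),("tray",(371,217),.02),("bottle",(207,133),.15),("bowl",(160,158),.04),("lid",(368,147),.03)]: print(n,onz(c,p,z).round(3))
t=cv2.imread("pics/top0.png"); a=cv2.imread("pics/scene0.png")
def cr(i,x,y,w,h,W,H): return cv2.resize(i[y:y+h,x:x+w],(W,H),interpolation=cv2.INTER_CUBIC)
m=np.hstack([np.vstack([cr(t,150,185,70,70,300,300),cr(t,250,130,90,90,300,300)]),np.vstack([cr(a,340,160,80,80,300,300),cr(a,220,185,100,100,300,300)])])
cv2.imwrite("pics/m0.png",m)
E
```

```text
wristcam rel [ 0.0684  0.0004 -0.1416] [[ 0.    -0.963 -0.271]
 [ 1.    -0.     0.001]
 [-0.001 -0.271  0.963]] 59.07769115771047 276.49327203894364 208.03756311052933
rest [ 0.462  0.308 -0.   ]
handle [0.415 0.31  0.14 ]
clean [ 0.567 -0.025  0.19 ]
tray [ 0.47  -0.272  0.02 ]
bottle [0.701 0.217 0.15 ]
bowl [0.651 0.381 0.04 ]
lid [ 0.688 -0.263  0.03 ]
```

View pics/m0.png

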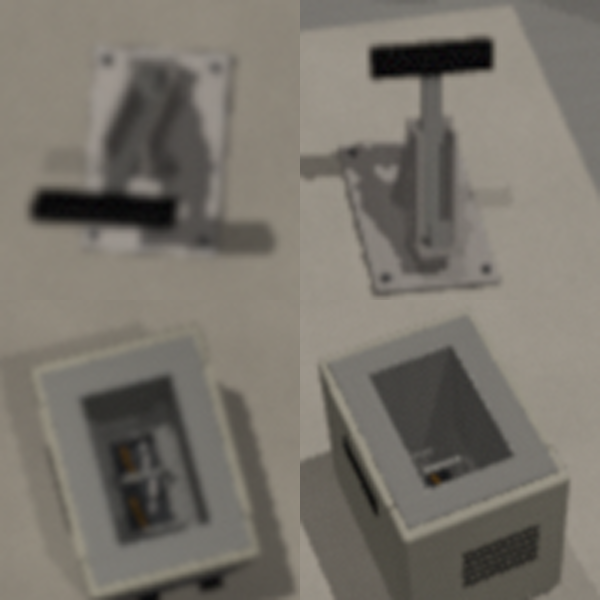

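The close-ups show that the rest leans toward the robot, with its x axis near world +x. The cleaner's panel faces the robot and the cleaner is yawed about +12°. The basket and hoop can be seen in the tank. Tool roll stays about the vertical, so I'll roll here, go up, and then look from the wrist.

```bash
python3 -m jog '[{"linear":[0,0,-0.25],"roll":1},{"linear":[0,0,-0.25],"roll":1},{"linear":[0,0,-0.25],"roll":1},{"linear":[0,0,-0.25],"roll":1},{"linear":[0,0,-0.25],"roll":1},{"linear":[0,0,-0.25],"roll":1},{"linear":[0,0,-0.25],"roll":1},{"linear":[0,0,-0.25],"roll":1},{"linear":[0,0,-0.25],"roll":1},{"linear":[0,0,-0.25],"roll":1},{"linear":[0,0,-0.25],"roll":1},{"linear":[0,0,-0.25],"roll":1}]' 1 && python3 -m jog '[{"linear":[0,0,0],"roll":1},{"linear":[0,0,0],"roll":1},{"linear":[0,0,0],"roll":1},{"linear":[0,0,0],"roll":1},{"linear":[-0.7,0.8,0],"roll":0},{"linear":[-0.7,0.8,0],"roll":0},{"linear":[-0.7,0.8,0],"roll":0},{"linear":[-0.7,0.8,0],"roll":0},{"linear":[-0.7,0.8,0],"roll":0},{"linear":[-0.7,0.8,0],"roll":0},{"linear":[-0.7,0.8,0],"roll":0},{"linear":[-0.7,0.8,0],"roll":0}]'
```

```text
time_s: 1.1
position: [0.1439, 0.5307, 0.3514]
tool_rot: [[-0.252, 0.968, -0.0], [0.968, 0.252, -0.001], [-0.001, -0.001, -1.0]]
ft_force: [0.4, 0.6, 0.2]
grip_width: 0.0854
gripper_force: 0.0
time_s: 2.1
position: [0.3749, 0.2878, 0.3512]
tool_rot: [[0.09, 0.996, -0.0], [0.996, -0.09, -0.0], [-0.0, -0.0, -1.0]]
ft_force: [0.2, 1.0, -0.4]
grip_width: 0.0852
gripper_force: 0.0
```

```bash
python3 - <<'E'
from h import *
im,c=snap("wrist","w1"); print(c["T"].round(4))
E
```

```text
[[ 9.959e-01 -8.660e-02 -2.460e-02  3.815e-01]
 [-9.000e-02 -9.588e-01 -2.693e-01  3.566e-01]
 [-2.000e-04  2.705e-01 -9.627e-01  4.928e-01]
 [ 0.000e+00  0.000e+00  0.000e+00  1.000e+00]]
```

View pics/w1.png

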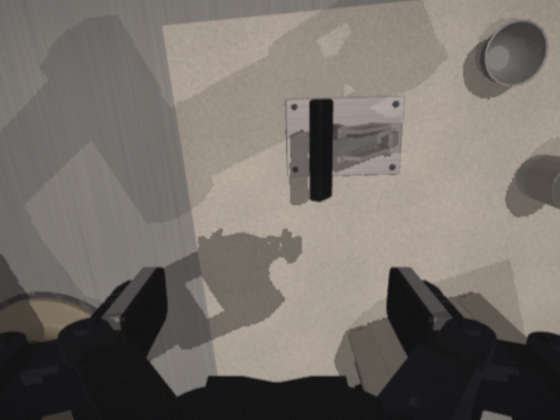

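The wrist view shows the base plate corners near (287,98), (404,97), (400,175), (288,177). The black handle spans columns 309-332 and rows 98-201.

```bash
python3 - <<'E'
from h import *
im=cv2.imread("pics/w1.png"); c=np.load("pics/w1.npy",allow_pickle=True).item()
ks=[(287,98),(404,97),(400,175),(288,177)]
P=np.array([onz(c,k,.008) for k in ks]); ctr=P.mean(0); print(P.round(4)); 
print("edges",[np.linalg.norm(P[i]-P[(i+1)%4]).round(4) for i in range(4)])
g=cv2.cvtColor(im,6); 
m=np.zeros_like(g); m[85:215,270:345]=(g[85:215,270:345]<30)*255
n,l,st,ce=cv2.connectedComponentsWithStats(m); i=1+np.argmax(st[1:,4]); print(st[i],ce[i])
r=cv2.minAreaRect(np.argwhere(l==i)[:,::-1].astype(np.float32)); print(r)
b=cv2.boxPoints(r); Q=np.array([onz(c,k,.148) for k in b]); print(Q.round(4),Q.mean(0))
e=P[1]-P[0]+P[2]-P[3]; ya=np.arctan2(e[1],e[0]); print("rest ctr",ctr,"yaw",np.degrees(ya))
print("home", ctr[:2]+np.array([np.cos(ya),np.sin(ya)])*-.045)
E
```

```text
[[0.3952 0.3625 0.008 ]
 [0.5413 0.3505 0.008 ]
 [0.5363 0.2515 0.008 ]
 [0.3882 0.2622 0.008 ]]
edges [np.float64(0.1466), np.float64(0.0991), np.float64(0.1485), np.float64(0.1006)]
[ 310  100   22  100 2054] [320.65822785 148.57643622]
((320.5, 149.5), (99.0, 21.0), 90.0)
[[0.4115 0.3573 0.148 ]
 [0.4302 0.3556 0.148 ]
 [0.4256 0.2644 0.148 ]
 [0.4055 0.2662 0.148 ]] [0.4182294  0.31085103 0.148     ]
rest ctr [0.46523104 0.30669919 0.008     ] yaw -4.406108414014185
home [0.42036403 0.31015633]
```

```bash
python3 -m jog '[{"linear":[0.33,0.58,0],"roll":-0.1},{"linear":[0.33,0.58,0],"roll":-0.1},{"linear":[0,0,0.9],"roll":0},{"linear":[0,0,0.9],"roll":0},{"linear":[0,0,0.9],"roll":0},{"linear":[0,0,0.8],"roll":0},{"linear":[0,0,0.8],"roll":0},{"linear":[0,0,0.5],"roll":0},{"linear":[0,0,0],"roll":0},{"linear":[0,0,0],"roll":0},{"linear":[0,0,0],"roll":0}]' 0.2 20; python3 -c "
from h import *
snap('wrist','w2')"
```

```text
time_s: 3.07
position: [0.4231, 0.3123, 0.1608]
tool_rot: [[0.073, 0.997, 0.002], [0.997, -0.073, 0.001], [0.001, 0.002, -1.0]]
ft_force: [-0.4, 0.2, 0.5]
grip_width: 0.0513
gripper_force: 0.0
```

View pics/w2.png

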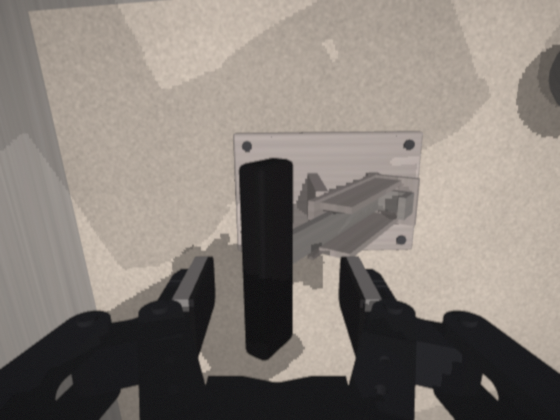

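The handle (columns 240-292) sits between the pads (212 and 342). I'll go down, then push it along the arc toward upright.

```bash
python3 -m jog '[{"linear":[0,0,0.55],"roll":0},{"linear":[0,0,0.52],"roll":0},{"linear":[0,0,0],"roll":0},{"linear":[0,0,0],"roll":0}]'; python3 -m jog '[{"linear":[0,0.18,-0.1],"roll":0},{"linear":[0,0.18,-0.1],"roll":0},{"linear":[0,0.18,-0.12],"roll":0},{"linear":[0,0.18,-0.1],"roll":0},{"linear":[0,0.19,-0.1],"roll":0},{"linear":[0,0.19,-0.1],"roll":0},{"linear":[0,0.19,-0.1],"roll":0},{"linear":[0,0,0],"roll":0},{"linear":[0,0,0],"roll":0}]'; python3 -c "
from h import *
snap('wrist','w3');snap('scene','s3')
a=cv2.imread('pics/w3.png');b=cv2.imread('pics/s3.png')[120:240,330:450]
cv2.imwrite('pics/m3.png',np.hstack([cv2.resize(a,(400,300)),cv2.resize(b,(300,300),interpolation=2)]))"
```

```text
time_s: 3.45
position: [0.4227, 0.312, 0.1174]
tool_rot: [[0.073, 0.997, 0.0], [0.997, -0.073, 0.0], [0.0, 0.0, -1.0]]
ft_force: [0.6, -0.5, 0.7]
grip_width: 0.0515
gripper_force: 0.0
time_s: 4.2
position: [0.4744, 0.308, 0.1453]
tool_rot: [[0.073, 0.997, 0.0], [0.997, -0.073, -0.0], [-0.0, 0.0, -1.0]]
ft_force: [-0.7, -0.4, 1.1]
grip_width: 0.0516
gripper_force: 0.4
```

View pics/m3.png

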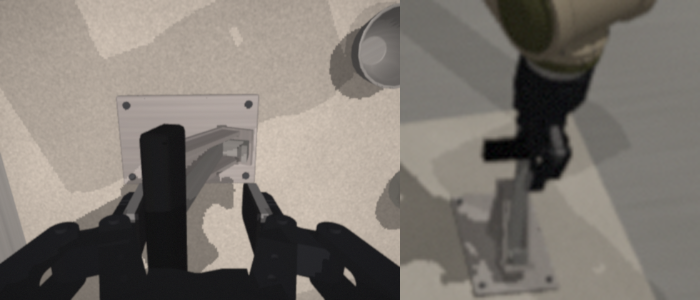

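The hook is pivoting off the channel and leaning on the left finger, as intended. I'll continue and then close.

```bash
python3 -m jog '[{"linear":[0,0.18,-0.1],"roll":0},{"linear":[0,0.18,-0.08],"roll":0},{"linear":[0,0.17,-0.07],"roll":0},{"linear":[0,0,0],"roll":0}]'; python3 -m jog '[{"linear":[0,0,0],"roll":0},{"linear":[0,0,0],"roll":0},{"linear":[0,0,0],"roll":0},{"linear":[0,0,0],"roll":0},{"linear":[0,0,0],"roll":0},{"linear":[0,0,0],"roll":0}]' -1 25; python3 -c "
from h import *
snap('wrist','w4');snap('scene','s4')
a=cv2.imread('pics/w4.png');b=cv2.imread('pics/s4.png')[120:240,330:450]
cv2.imwrite('pics/m4.png',np.hstack([cv2.resize(a,(400,300)),cv2.resize(b,(300,300),interpolation=2)]))"
```

```text
time_s: 4.63
position: [0.4969, 0.3065, 0.156]
tool_rot: [[0.073, 0.997, 0.002], [0.997, -0.073, 0.001], [0.001, 0.002, -1.0]]
ft_force: [-0.6, 0.0, 0.5]
grip_width: 0.0515
gripper_force: 0.3
time_s: 5.13
position: [0.4949, 0.3066, 0.1551]
tool_rot: [[0.073, 0.997, -0.001], [0.997, -0.073, -0.0], [-0.0, -0.001, -1.0]]
ft_force: [0.0, 0.0, -2.4]
grip_width: 0.014
gripper_force: 28.4
```

View pics/m4.png

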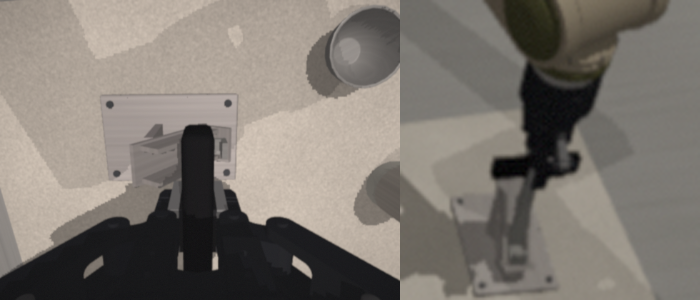

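The handle is gripped flat at 14 mm. I'll firm the grip, lift, and cross to above the tank.

```bash
python3 -m jog '[{"linear":[0,0,0],"roll":0},{"linear":[0,0,0],"roll":0},{"linear":[0,0,-0.3],"roll":0},{"linear":[0,0,-0.6],"roll":0},{"linear":[0,0,-0.7],"roll":0},{"linear":[0,0,-0.8],"roll":0},{"linear":[0,0,-0.8],"roll":0},{"linear":[0,0,-0.8],"roll":0},{"linear":[0,0,-0.8],"roll":0},{"linear":[0,0,-0.8],"roll":0},{"linear":[0,0,-0.6],"roll":0},{"linear":[0,0,0],"roll":0}]' -1 80; python3 -m jog '[{"linear":[-0.4,0.07,0],"roll":0},{"linear":[-0.8,0.14,0],"roll":0},{"linear":[-0.9,0.14,0],"roll":0},{"linear":[-0.9,0.14,0],"roll":0},{"linear":[-0.9,0.14,0],"roll":0},{"linear":[-0.9,0.14,0],"roll":0},{"linear":[-0.9,0.14,0],"roll":0},{"linear":[-0.9,0.14,0],"roll":0},{"linear":[-0.9,0.14,0],"roll":0},{"linear":[-0.7,0.13,0],"roll":0},{"linear":[-0.3,0.1,0],"roll":0},{"linear":[0,0,0],"roll":0}]';  python3 -m jog '[{"linear":[0,0,0],"roll":-0.8},{"linear":[0,0,0],"roll":-0.8},{"linear":[0,0,0],"roll":-0.8},{"linear":[0,0,0],"roll":-0.8},{"linear":[0,0,0],"roll":0},{"linear":[0,0,0],"roll":0}]'; python3 -c "
from h import *
snap('wrist','w5');snap('top','t5');print(env.observe()['position'])"
```

```text
time_s: 6.23
position: [0.4955, 0.3068, 0.4086]
tool_rot: [[0.073, 0.997, 0.009], [0.997, -0.073, 0.003], [0.004, 0.009, -1.0]]
ft_force: [-1.0, -1.3, -1.9]
grip_width: 0.0131
gripper_force: 79.6
time_s: 7.23
position: [0.5273, -0.0389, 0.4019]
tool_rot: [[0.076, 0.997, -0.002], [0.997, -0.076, 0.0], [0.0, -0.002, -1.0]]
ft_force: [-0.6, 0.9, -1.8]
grip_width: 0.0133
gripper_force: 79.5
time_s: 7.73
position: [0.5269, -0.0355, 0.403]
tool_rot: [[-0.204, 0.979, -0.0], [0.979, 0.204, 0.0], [0.0, -0.0, -1.0]]
ft_force: [0.7, -0.5, -1.2]
grip_width: 0.013
gripper_force: 79.5
[ 0.52693463 -0.03591996  0.40316129]
```

View pics/w5.png

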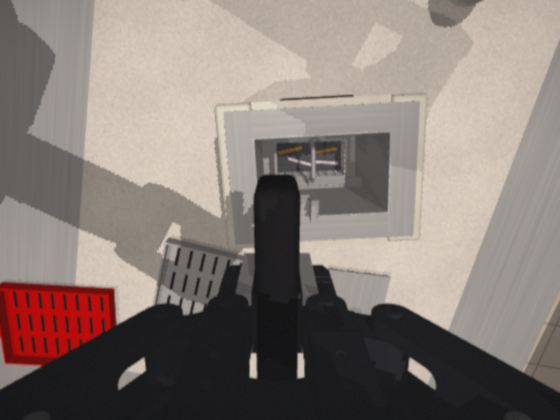

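The tank opening spans about (254,133) to (391,213). The hoop bar appears near (313,142-178) and the J's upturned end at (313,200-222). I'll use one enlarged crop to localise them.

```bash
python3 -c "
from h import *
a=cv2.imread('pics/w5.png')[125:235,240:400]
cv2.imwrite('pics/m5.png',cv2.resize(cv2.convertScaleAbs(a,alpha=1.4,beta=20),(800,550),interpolation=2))"
```

```text
(no output)
```

View pics/m5.png

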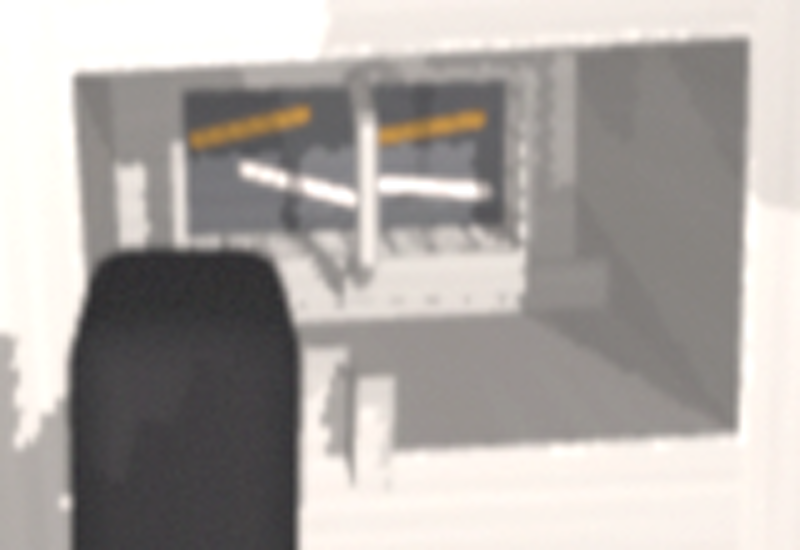

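```bash
python3 - <<'E'
from h import *
c=np.load("pics/w5.npy",allow_pickle=True).item()
k=lambda x,y:(240+x/5-.4,125+y/5-.4)
p=np.array([.5269,-.0357,.403]); R=np.array([[-.204,.979],[.979,.204]])
def tl(q): return (R.T@(q[:2]-p[:2])*1000).round(1)
C=[onz(c,k(*u),.19) for u in[(75,75),(750,40),(740,435)]]
print("tank",np.linalg.norm(C[0]-C[1]),np.linalg.norm(C[1]-C[2]),"yaw",np.degrees(np.arctan2(*(C[1]-C[0])[1::-1])))
m=(C[0]+C[2])/2; print("tank ctr",m,"tool(x,y)mm",tl(m))
for n,u,z in[("barT",(366,105),.115),("barB",(366,270),.115),("barmid",(366,188),.115),("bar upper corner",(362,85),.115),("Jtip",(375,432),.298),("Jtip295",(375,432),.294)]:
    q=onz(c,k(*u),z); print(n,q.round(4),"tool",tl(q))
# outer rim
O=[onz(c,u,.19) for u in[(217,107),(425,96),(419,238),(230,246)]]
for i in range(4): print(np.linalg.norm(O[i]-O[(i+1)%4]).round(4),np.degrees(np.arctan2(*(O[(i+1)%4]-O[i])[1::-1])).round(2))
print(tl(sum(O)/4))
E
```

```text
tank 0.12721907221058476 0.07748588398332355 yaw 14.71853301093382
tank ctr [ 0.57128421 -0.02503633  0.19      ] tool(x,y)mm [ 1.4 45.6]
barT [ 0.5636 -0.0044  0.115 ] tool [23.2 42.3]
barB [ 0.5725 -0.0419  0.115 ] tool [-15.4  43.4]
barmid [ 0.568 -0.023  0.115] tool [ 4.  42.9]
bar upper corner [ 5.617e-01 -1.000e-04  1.150e-01] tool [27.7 41.3]
Jtip [ 0.5538 -0.0324  0.298 ] tool [-2.2 27. ]
Jtip295 [ 0.5544 -0.0334  0.294 ] tool [-3.4 27.4]
0.1913 14.7
0.1386 -74.55
0.1927 -165.62
0.1374 104.86
[ 2.5 45.2]
```

```bash
python3 -m jog '[{"linear":[-0.4,0,0],"roll":-0.58},{"linear":[-0.4,0,0],"roll":0},{"linear":[-0.4,0,0],"roll":0},{"linear":[-0.4,0,0],"roll":0},{"linear":[0,0,0],"roll":0},{"linear":[0,0,0],"roll":0},{"linear":[0,0,0],"roll":0}]'; python3 - <<'E'
from h import *
im,c=snap("wrist","w6"); s=env.observe(); print(s["position"],s["tool_rot"].round(4).tolist())
u=proj(c,[.568,-.023,.115]); print(u)
g=cv2.cvtColor(im,6); x,y=u.round().astype(int); print(x,y)
np.set_printoptions(linewidth=250)
print(g[y-30:y+31:2,x-16:x+17])
E
```

```text
time_s: 8.42
position: [0.5425, -0.0986, 0.4033]
tool_rot: [[-0.254, 0.967, -0.0], [0.967, 0.254, 0.0], [0.0, -0.0, -1.0]]
ft_force: [0.0, 0.1, -1.3]
grip_width: 0.0134
gripper_force: 79.5
[ 0.54243476 -0.098326    0.40344754] [[-0.2543, 0.9671, 0.0001], [0.9671, 0.2543, 0.0001], [0.0001, 0.0002, -1.0]]
[315.09838795 106.13006771]
315 106
[[115 115 115 ...  96  96  96]
 [114 116 116 ...  97  97  97]
 [117 117 117 ...  96  96  96]
 ...
 [162 162 161 ... 163 163 164]
 [161 161 163 ... 163 164 164]
 [144 141 153 ... 159 162 158]]
```

```bash
python3 - <<'E'
from h import *
g=cv2.imread("pics/w6.png",0)
print("     cols 272..352")
for r in range(72,142): print(r,"".join("0123456789abcdef"[v//16] for v in g[r,272:353]))
E
```

```text
cols 272..352
72 444444444444445444444444444444444444444444444444444444444444444444444444444444444
73 444444444444444455545555555555444544444444444444444444444444444444444444444444444
74 555555555555555555555555555555555555555555555555555555555555555555555555555555555
75 555555555555555555556666666666666655555555555555555555555555555555555555555555555
76 655555556656666666666777777777777766656665666556565666565555555555555555555555555
77 666666666666666666667777776777777766666666666666666666666666666666666666666666666
78 666666666666666666667777766777776766666666666666666666665666666666666655655555555
79 556666666666666666667777777777777666666666666566666556565555555555555555555555555
80 555666666666666666667777777777777777666666666666666665656665656555555555555555555
81 555566666666666666667777777777777777766666666666666666666666666666656655655655555
82 666666656566666666677777777777777777777666666666666666666666666666666565666665555
83 666655555555555566667777777777777777777666655655665666666565666565565656555555655
84 666655555555555556667777777777777777777766655555555555555555565
[... 4205 characters left out ...]
aaaaa9765555
134 9999aaa99aaa9999aaaaaaaaaaaaaaaaa98779aaaaaaaaaaaaaaaaaaaaaaaaaaaaaaaaaaa98655555
135 999999999999999999999999999999a999988999999999999aaaaaa99aaaa9aaaaa9a9aaa97655555
136 999999988899988899999989999989999998899998889999899aa99899a99999aa999999986555555
137 999999999999999999999999999999999998899998889999899aa99899a99999a9999889876555555
138 99aaaaaa99aaaaaaaaaaaa9aaaaa9aaaaaa99aaaa999aaa999aaaa999aaa999aaa999999876555555
139 999999999999999999999999999999999999999999999999999999999999999999999999876555555
140 888888888888888888888888888888888888888888888888888888888888888888777777765555555
141 666666666666666666666666666666666666666666666666666666666666666666666666665555555
```

```bash
python3 - <<'E'
from h import *
c=np.load("pics/w6.npy",allow_pickle=True).item()
s=env.observe(); p=s["position"]; R=s["tool_rot"]
for n,u,z in [("T",(315.6,91),.115),("B",(315,123),.115),("mid",(315.2,107),.115)]:
    q=onz(c,u,z); print(n,q.round(4),(R.T@(q-p))[:2].round(4))
# J tip expected
q=p+R@np.array([0,.025,-.019+.124]); print("Jtip expected px",proj(c,q))
g=cv2.imread("pics/w6.png",0); x,y=proj(c,q).astype(int)
for r in range(y-28,y+28): print(r,"".join("0123456789abcdef"[v//16] for v in g[r,x-30:x+20]))
print(x-30)
E
```

```text
T [ 0.564  -0.0074  0.115 ] [0.0825 0.0439]
B [ 0.5731 -0.0407  0.115 ] [0.0479 0.0442]
mid [ 0.5684 -0.0239  0.115 ] [0.0654 0.044 ]
Jtip expected px [311.88349398 207.2140301 ]
179 1111111111111259bbaaabbbbbbabbbbbbaaaabbbbbaaabbbb
180 1111111111111148bcbbbccccccbccccccbbbbcccccbbbcccc
181 1111111111111137bccccdddddddddddddccccddddddcddddd
182 1111111111111126acdddddddddddddddddddddddddddddddd
183 11111111111111148cdddddddddddddddddddddddddddddddd
184 11111111111111127bdddddddddddddddddddddddddddddddd
185 11111111111111126acccccdddddddcccccccccccccccccccc
186 111111111111111148bbbbbbbbbbbbbbbbbbbbbbbbbbbbbbbb
187 11111111111111113689999999999999999999999999999999
188 11111111111111112588999988899999998899998899889999
189 111111111111111124899aa9999aa99bbb999bb999aa99abbb
190 1111111111111111148abbcbbbbccbbcccbbbccbbbccbbcccc
191 1111111111111111148bccccccccccccdddcddddccddcccddd
192 1222111122111111137abbbbbbbbbbbbbcccdddddddddddddd
193 2222122222121111125788899999998889acdddddddddddddd
194 22222222222212111136777888877666668acddddddddddddd
195 222222222122121111368888888876666669c
[... 1462 characters left out ...]
11125accddddddcbbaabbbbcccccdddddddd
223 2222222222221111125accccdddddccbcccccccccddddddddd
224 2222222222222111125acccddddddddcccdddddddddddddddd
225 2222222222222211125acddddddddddcdddddddddddddddddd
226 2222222222222211125acdddddddddddcddddddddddddddddd
227 2222222222221111125acdddddddddddccccdddddddddccddd
228 2222222222221111125acdddddddddddcccddddddddccccccc
229 2222222222221111126bcdddddddddddccddddddddcccbcccc
230 2222222222221111126bddddddddddddddddddddddccbbbbbb
231 2222222222222111127cdddddddddddddddddddddcbaaaabbb
232 2222222222221111127cddddddddddddddddddddcaa99899a9
233 2222222222222111127cdddddddddddddddddddcb989a99999
234 2222222222222121127cdddddddddddddddddddca889aaaa99
281
```

```bash
python3 -m jog '[{"linear":[0.43,0,0],"roll":0},{"linear":[0.43,0,0],"roll":0},{"linear":[0.43,0,0],"roll":0},{"linear":[0.43,0,0],"roll":0},{"linear":[0,0,0.4],"roll":0},{"linear":[0,0,0.6],"roll":0},{"linear":[0,0,0.6],"roll":0},{"linear":[0,0,0.6],"roll":0},{"linear":[0,0,0.6],"roll":0},{"linear":[0,0,0.6],"roll":0},{"linear":[0,0,0.2],"roll":0},{"linear":[0,0,0],"roll":0}]'; python3 - <<'E'
from h import *
im,c=snap("wrist","w7"); s=env.observe(); p=s["position"]; R=s["tool_rot"]; print(p,s["ft_force"])
q=p+R@np.array([0,.025,-.021+.124]); print("Jtip expected px",proj(c,q),"bar",proj(c,p+R@np.array([-.002,.044,0])+[0,0,.115-p[2]]))
im=im[60:230,200:420]
cv2.imwrite("pics/m7.png",cv2.resize(im,(770,595),interpolation=2))
E
```

```text
time_s: 9.47
position: [0.5243, -0.0315, 0.258]
tool_rot: [[-0.255, 0.967, -0.003], [0.967, 0.255, 0.001], [0.002, -0.003, -1.0]]
ft_force: [0.4, 0.2, -1.3]
grip_width: 0.0132
gripper_force: 79.4
[ 0.5250064  -0.03183817  0.25972548] [-0.2426078   0.15937369 -0.86995732]
Jtip expected px [313.56879752 209.90669039] bar [332.58765024 197.95949544]
```

View pics/m7.png

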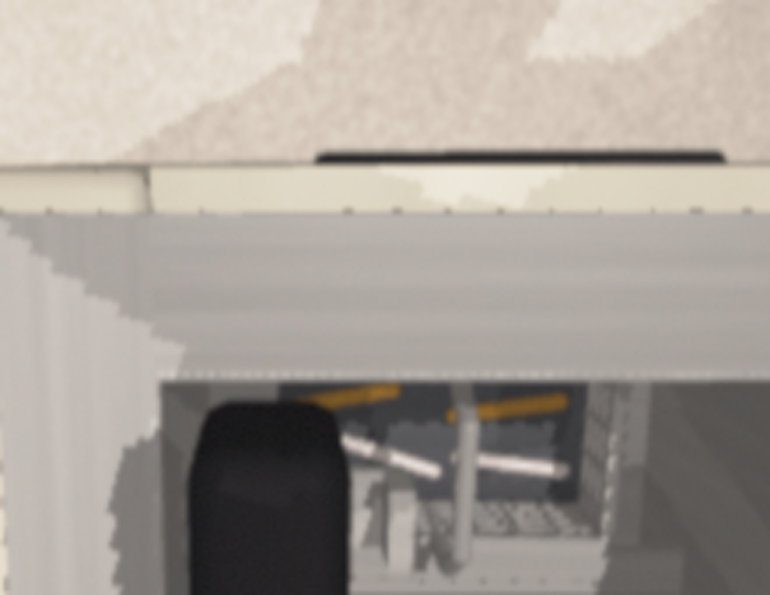

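The J tip is at (314.6,211.7) and the hoop bar at column 333, rows 175-223. They line up laterally to about 1.5 mm, with clearance in front. I'll lower, go under the bar, and check forces.

```bash
python3 -m jog '[{"linear":[-0.02,0,0.3],"roll":0},{"linear":[0,0,0.3],"roll":0},{"linear":[0,0,0.3],"roll":0},{"linear":[0,0,0.3],"roll":0},{"linear":[0,0,0.19],"roll":0},{"linear":[0,0,0],"roll":0},{"linear":[0,0,0],"roll":0}]'; python3 -m jog '[{"linear":[0,0.13,0],"roll":0},{"linear":[0,0.13,0],"roll":0},{"linear":[0,0.13,0],"roll":0},{"linear":[0,0.13,0],"roll":0},{"linear":[0,0.13,0],"roll":0},{"linear":[0,0.13,0],"roll":0},{"linear":[0,0,0],"roll":0},{"linear":[0,0,0],"roll":0}]'
```

```text
time_s: 10.1
position: [0.5257, -0.033, 0.2048]
tool_rot: [[-0.254, 0.967, 0.001], [0.967, 0.254, -0.0], [-0.001, 0.001, -1.0]]
ft_force: [-0.3, 0.6, -1.5]
grip_width: 0.0129
gripper_force: 79.4
time_s: 10.77
position: [0.5555, -0.0249, 0.2035]
tool_rot: [[-0.255, 0.967, -0.0], [0.967, 0.255, 0.0], [0.0, -0.0, -1.0]]
ft_force: [-0.1, 1.1, -2.3]
grip_width: 0.013
gripper_force: 79.5
```

```bash
python3 -m jog '[{"linear":[0,0,-0.15],"roll":0},{"linear":[0,0,-0.15],"roll":0},{"linear":[0,0,-0.15],"roll":0},{"linear":[0,0,-0.15],"roll":0},{"linear":[0,0,-0.15],"roll":0},{"linear":[0,0,-0.15],"roll":0},{"linear":[0,0,-0.15],"roll":0},{"linear":[0,0,-0.15],"roll":0},{"linear":[0,0,0],"roll":0},{"linear":[0,0,0],"roll":0},{"linear":[0,0,0],"roll":0}]'; python3 - <<'E'
from h import *
im,c=snap("wrist","w8"); s=env.observe(); print(s["position"],s["ft_force"])
g=cv2.cvtColor(im,6)
for r in range(150,250,1): print(r,"".join("0123456789abcdef"[v//16] for v in g[r,270:370]))
E
```

```text
time_s: 11.68
position: [0.5552, -0.025, 0.2514]
tool_rot: [[-0.254, 0.967, -0.001], [0.967, 0.254, 0.0], [0.0, -0.001, -1.0]]
ft_force: [0.1, 0.8, -3.7]
grip_width: 0.0131
gripper_force: 79.4
[ 0.55520475 -0.02494901  0.25129479] [-1.2863085   0.00608283 -3.45151925]
150 bbbbbbbbbbbbbbbbbbbbbbbbbbbbbbbbbbbbbbbbbbbbbbbbbbbbbbbbbbbbbbbbbbbbbbbbbbbbbbbbbbbbbbbbbbbbbbbbbbbb
151 aaaabbbbbabbbbbbbbbbbbbbbbbbbbbbbbbbbbbbbbbbbbbbbbbbbbbbbbbbbbbbbbbbbbbbbbbbbbbbbbbbbbabbbbbbbbbbaaa
152 aaaaaaaaaaaabaaaaaaaaabbbbbbbbbbbbbbbbbbbbbbbbbbbbbbbbbabbbabbabbbbbbabbaaaaaaabaaabbababababaaaaaaa
153 aaaaaaaaaaaaaaaaaaaaaaaaaaaaaaaaaaaaaabaaaaaaaaaaaaaaabaaaaaabaaaaaaaaaaaaaaaaaaaaaaaaaaaaaaaaaaaaaa
154 aaaaaaaaaaaaaaaaaaaaaaaaaaaaaaaaaaaaaaaaaaaaaaaaaaaaaaaaaaaaaaaaaaaaaaaaaaaaaaaaaaaaaaaaaaaaaaaaaaaa
155 aaaaaaaaaaaaaaaaaaaaaaaaaaaaaaaaaaaaaaaaaaaaaaaaaaaaaaaaaaaaaaaaaaaaaaaaaaaaaaaaaaaaaaaaaaaaaaaaaaaa
156 aaaaaaaaaaaaaaaaaaaaaaaaaaaaaaaaaaaaaaaaaaaaaaaaaaaaaaaaaaaaaaaaaaaaaaaaaaaaaaaaaaaaaaaaaaaaaaaaaaaa
157 aaaaaaaaaaaaaaaaaaaaaaaaaaaaaaaaaaaaaaaaaaaaaaaaaaaaaaaaaaaaaaaaaaaaaaaaaaaaaaaaaaaaaaaaaaaa
[... 8968 characters left out ...]
6666666666666666666666666666666666666666666666666665555555555555555555
244 2222222222222222222222222221246666666666666666666666666666666666666666666666666666555555555555555555
245 2222222222222222222222222221246666666666666666666666666666666666666666666666666666655555555555555555
246 2222222222222222222222222222246666666666666666666666666666666666666666666666666666665555555555555555
247 2222222222222222222222222221246666666666666666666666666666666666666666666666666666666655555555555555
248 2222222222222222222222222221235666666666666666666666666666666666666666666666666666666666555555555555
249 2222222222222222222222222222235666666666666666666666666666666666666666666666666666666666655555555555
```

The wrist force rose about 2 N and the bar moves with the hook, so the basket hangs on it. I'll lift it smoothly and measure the tray.

```bash
python3 -m jog '[{"linear":[0,0,-0.2],"roll":0},{"linear":[0,0,-0.4],"roll":0},{"linear":[0,0,-0.5],"roll":0},{"linear":[0,0,-0.5],"roll":0},{"linear":[0,0,-0.5],"roll":0},{"linear":[0,0,-0.5],"roll":0},{"linear":[0,0,-0.5],"roll":0},{"linear":[0,0,-0.5],"roll":0},{"linear":[0,0,-0.5],"roll":0},{"linear":[0,0,-0.35],"roll":0},{"linear":[0,0,-0.15],"roll":0},{"linear":[0,0,0],"roll":0}]'; python3 - <<'E'
from h import *
im=cv2.imread("pics/top0.png"); c=optics.calibration("top"); s=env.observe(); print(s["position"],s["ft_force"])
g=cv2.cvtColor(im,6).astype(int); hs=cv2.cvtColor(im,cv2.COLOR_BGR2LAB).astype(int)
roi=(slice(175,260),slice(335,405))
m=(hs[roi][:,:,2]<131).astype(np.uint8)*255
m=cv2.morphologyEx(m,cv2.MORPH_CLOSE,np.ones((5,5)))
n,l,st,ce=cv2.connectedComponentsWithStats(m); i=1+np.argmax(st[1:,4]); print(st[i])
r=cv2.minAreaRect(np.argwhere(l==i)[:,::-1].astype(np.float32)+[335,175]); print(r)
b=cv2.boxPoints(r); Q=[onz(c,k,.018) for k in b]; print(np.round(Q,4), np.mean(Q,0))
E
```

```text
time_s: 12.73
position: [0.5555, -0.025, 0.437]
tool_rot: [[-0.254, 0.967, 0.002], [0.967, 0.254, -0.001], [-0.001, 0.002, -1.0]]
ft_force: [0.5, 0.1, -3.0]
grip_width: 0.0131
gripper_force: 79.3
[ 0.55546858 -0.02501623  0.43702036] [ 0.52155443  0.09114347 -3.04057693]
[  13   14   46   56 2035]Traceback (most recent call last):
  File "<stdin>", line 8, in <module>
cv2.error: OpenCV(4.12.0) /io/opencv/modules/imgproc/src/convhull.cpp:143: error: (-215:Assertion failed) total >= 0 && (depth == CV_32F || depth == CV_32S) in function 'convexHull'
```

```bash
python3 -m jog '[{"linear":[-0.24,-0.18,0],"roll":0},{"linear":[-0.49,-0.36,0],"roll":0},{"linear":[-0.49,-0.36,0],"roll":0},{"linear":[-0.49,-0.36,0],"roll":0},{"linear":[-0.49,-0.36,0],"roll":0},{"linear":[-0.49,-0.36,0],"roll":0},{"linear":[-0.49,-0.36,0],"roll":0},{"linear":[-0.49,-0.36,0],"roll":0},{"linear":[-0.49,-0.36,0],"roll":0},{"linear":[-0.48,-0.36,0],"roll":0},{"linear":[-0.48,-0.36,0],"roll":0},{"linear":[-0.24,-0.18,0],"roll":0}]'; python3 -m jog '[{"linear":[0,0,0],"roll":0.3},{"linear":[0,0,0],"roll":0.5},{"linear":[0,0,0],"roll":0.5},{"linear":[0,0,0],"roll":0.5},{"linear":[0,0,0],"roll":0.5},{"linear":[0,0,0],"roll":0.3},{"linear":[0,0,0],"roll":0},{"linear":[0,0,0],"roll":0},{"linear":[0,0,0],"roll":0},{"linear":[0,0,0],"roll":0},{"linear":[0,0,0],"roll":0},{"linear":[0,0,0],"roll":0}]'
```

```text
time_s: 13.73
position: [0.4551, -0.2751, 0.4342]
tool_rot: [[-0.252, 0.968, -0.002], [0.968, 0.252, 0.001], [0.002, -0.002, -1.0]]
ft_force: [0.2, -0.7, -3.7]
grip_width: 0.0129
gripper_force: 79.3
time_s: 14.73
position: [0.4567, -0.2726, 0.4357]
tool_rot: [[-0.03, 1.0, 0.0], [1.0, 0.03, -0.0], [-0.0, 0.0, -1.0]]
ft_force: [0.3, 0.9, -2.7]
grip_width: 0.0131
gripper_force: 79.3
```

```bash
python3 -m jog '[{"linear":[0,0,0.2],"roll":0},{"linear":[0,0,0.4],"roll":0},{"linear":[0,0,0.5],"roll":0},{"linear":[0,0,0.6],"roll":0},{"linear":[0,0,0.6],"roll":0},{"linear":[0,0,0.6],"roll":0},{"linear":[0,0,0.6],"roll":0},{"linear":[0,0,0.6],"roll":0},{"linear":[0,0,0.5],"roll":0},{"linear":[0,0,0.4],"roll":0},{"linear":[0,0,0.3],"roll":0},{"linear":[0,0,0.1],"roll":0}]'; for i in 1; do python3 -m jog '[{"linear":[0,0,0],"roll":0},{"linear":[0,0,0],"roll":0},{"linear":[0,0,0],"roll":0},{"linear":[0,0,0],"roll":0},{"linear":[0,0,0],"roll":0},{"linear":[0,0,0],"roll":0},{"linear":[0,0,0],"roll":0},{"linear":[0,0,0],"roll":0}]'; done
python3 -m jog '[{"linear":[0,0,0.05],"roll":0},{"linear":[0,0,0.05],"roll":0},{"linear":[0,0,0.05],"roll":0},{"linear":[0,0,0.05],"roll":0},{"linear":[0,0,0.05],"roll":0},{"linear":[0,0,0.05],"roll":0},{"linear":[0,0,0],"roll":0},{"linear":[0,0,0],"roll":0}]'; python3 -m jog '[{"linear":[0,0,0.05],"roll":0},{"linear":[0,0,0.05],"roll":0},{"linear":[0,0,0.05],"roll":0},{"linear":[0,0,0.05],"roll":0},{"linear":[0,0,0.05],"roll":0},{"linear":[0,0,0],"roll":0},{"linear":[0,0,0],"roll":0}]'
```

```text
time_s: 15.73
position: [0.4559, -0.2719, 0.2173]
tool_rot: [[-0.03, 1.0, -0.003], [1.0, 0.03, 0.003], [0.003, -0.003, -1.0]]
ft_force: [-0.0, 0.5, -3.1]
grip_width: 0.0129
gripper_force: 79.1
time_s: 16.4
position: [0.4567, -0.2726, 0.2198]
tool_rot: [[-0.03, 1.0, 0.0], [1.0, 0.03, -0.0], [-0.0, 0.0, -1.0]]
ft_force: [0.2, 0.7, -3.2]
grip_width: 0.0131
gripper_force: 79.3
time_s: 17.07
position: [0.4566, -0.2726, 0.2076]
tool_rot: [[-0.03, 1.0, -0.0], [1.0, 0.03, 0.0], [0.0, -0.0, -1.0]]
ft_force: [-0.7, 0.5, -3.3]
grip_width: 0.0132
gripper_force: 79.3
time_s: 17.65
position: [0.4566, -0.2726, 0.1976]
tool_rot: [[-0.03, 1.0, -0.0], [1.0, 0.03, 0.0], [0.0, -0.0, -1.0]]
ft_force: [-0.5, -0.3, -2.7]
grip_width: 0.0133
gripper_force: 79.3
```

Near touchdown. I'll keep lowering slowly.

```bash
for k in 1; do python3 -m jog '[{"linear":[0,0,0.05],"roll":0},{"linear":[0,0,0.05],"roll":0},{"linear":[0,0,0],"roll":0},{"linear":[0,0,0],"roll":0}]'|grep -E "pos|ft_"; python3 -m jog '[{"linear":[0,0,0.05],"roll":0},{"linear":[0,0,0.05],"roll":0},{"linear":[0,0,0],"roll":0},{"linear":[0,0,0],"roll":0}]'|grep -E "pos|ft_";python3 -m jog '[{"linear":[0,0,0.05],"roll":0},{"linear":[0,0,0.05],"roll":0},{"linear":[0,0,0],"roll":0},{"linear":[0,0,0],"roll":0}]'|grep -E "pos|ft_"; done
```

```text
position: [0.4566, -0.2726, 0.1936]
ft_force: [0.2, -0.1, -3.5]
position: [0.4567, -0.2726, 0.1897]
ft_force: [-0.2, 0.1, -1.6]
position: [0.4566, -0.2726, 0.1856]
ft_force: [0.2, 0.0, -0.3]
```

```bash
python3 -m jog '[{"linear":[0,0,0.1],"roll":0},{"linear":[0,0,0.1],"roll":0},{"linear":[0,0,0.1],"roll":0},{"linear":[0,0,0.1],"roll":0},{"linear":[0,0,0],"roll":0},{"linear":[0,0,0],"roll":0}]'|grep -E "pos|ft_"; python3 -m jog '[{"linear":[0,-0.1,0],"roll":0},{"linear":[0,-0.1,0],"roll":0},{"linear":[0,-0.1,0],"roll":0},{"linear":[0,-0.1,0],"roll":0},{"linear":[0,-0.1,0],"roll":0},{"linear":[0,0,0],"roll":0},{"linear":[0,0,0],"roll":0}]'|grep -E "pos|ft_"; python3 -c "
from h import *
im,c=snap('wrist','w9'); g=cv2.cvtColor(im,6)
for r in range(150,230): print(r,''.join('0123456789abcdef'[v//16] for v in g[r,280:380]))"
```

```text
position: [0.4566, -0.2726, 0.1694]
ft_force: [-0.8, -0.8, -1.2]
position: [0.4365, -0.2733, 0.1699]
ft_force: [0.7, 0.2, -1.7]
150 9aaaa974222369aaaaaaaaaaaaaaa984222369aaaaaaaaaaaaaaaa85222258aaaaaaaaaaaaaaaa953222479aaaaaaaaaaaaa
151 99999874433469aaaaaaaaaaaaaaa974222369aaaaaaaaaaaaaaa984222259aaaaaaaaaaaaaaaa952222489aaaaaaaaaaaaa
152 99999887665578999999a99aaaaaa973222369aaaaaaaaaaaaaaa974222359aaaaaaaaaaaaaaa9852222589aaaaaaaaaaaaa
153 aaaaa999988889999999999999999964222479aaaaaaaaaaaaaaa974222369aaaaaaaaaaaaaaa974222259aaaaaaaaaaaaaa
154 aaaaaaaaaaaaaa99999999999999986544457999a9aaaaaaaaaaa963222369aaaaaaaaaaaaaaa9742223699aaaaaaaaaaaaa
155 aaaaaaaaaaaaaaaaaaaaaaa9999999887767899999999999999aa963222479aaaaaaaaaaaaaa9963222369999a99aa999aaa
156 aaaaaaaaaaaaaaaaaaaaaaaaaaaaaaa9999999999999999999999963333479aaaaaaaaaaaaa9996322247999999999999999
157 aaaaaaaaaaaaaaaaaaaaaaaaaaaaaaaaaaaaaaaaa999999999999875554579999999aaaaaaaa995322247999999999999999
158 baaaaaaaaaaaaaaaaaaaaaaaaaaaaaaaaaaaaaaaaaaaaaaa999999888777899999999aaaa999985222248999999999999999
159 baaaaaaaaaaaaaaaaaaaaaa
[... 6727 characters left out ...]
778887889888877789999888888888767888888777666777788766567778765568abbb
224 222222222222222211247776676556666666679988887789999888888888766788887777666678888777656678765569abbb
225 222222222222222211247876777656666667668877777789999888888888876688887666666678988888765568775579bbbb
226 22222222222222122114676677665666666766776777778999988888888887668888877777767888889987656888657abbbb
227 22222222222222121124787776666666666666666667788999988888888887667888777777766788889987655688658abbbb
228 22222222222222211125999999998666666666666666788999888888888888766787766666666788999997665678568abbbb
229 22222222222222211126abbaaaaa9766666556667777789999888888888888776788877777777678999998776677569abbbb
```

The J tip (column 315) is now behind the bar (column 331). I'll retract a bit more, then lift away.

```bash
python3 -m jog '[{"linear":[0,-0.15,0],"roll":0},{"linear":[0,-0.15,0],"roll":0},{"linear":[0,-0.1,0],"roll":0},{"linear":[0,0,0],"roll":0},{"linear":[0,0,-0.1],"roll":0},{"linear":[0,0,-0.2],"roll":0},{"linear":[0,0,-0.2],"roll":0},{"linear":[0,0,-0.2],"roll":0},{"linear":[0,0,-0.2],"roll":0},{"linear":[0,0,0],"roll":0},{"linear":[0,0,0],"roll":0}]'|grep -E "pos|ft_";  python3 -m jog '[{"linear":[0,0,-0.6],"roll":0},{"linear":[0,0,-0.8],"roll":0},{"linear":[0,0,-0.8],"roll":0},{"linear":[0,0,-0.8],"roll":0},{"linear":[0,0,-0.8],"roll":0},{"linear":[0,0,-0.8],"roll":0},{"linear":[0,0,-0.6],"roll":0},{"linear":[0,0,0],"roll":0}]'|grep -E "pos|ft_"; python3 - <<'E'
from h import *
im,c=snap("wrist","w10"); s=env.observe(); print(s["position"],s["ft_force"]); g=cv2.cvtColor(im,6)
p=[.47,-.2726,.084]; u=proj(c,p).astype(int);print(u)
for r in range(u[1]-50,u[1]+50,2): print(r,''.join('0123456789abcdef'[v//16] for v in g[r,u[0]-70:u[0]+70]))
E
```

```text
position: [0.4208, -0.2738, 0.2062]
ft_force: [-0.3, 0.7, -2.2]
position: [0.4211, -0.2741, 0.4181]
ft_force: [-0.4, -0.3, -1.4]
[ 0.4210057  -0.27393198  0.41515157] [-0.02984317 -0.15931738 -2.64143505]
[312 158]
108 ddddddddddbba9aabbccccb7437bccccccccb7447bccccccccb8789bccccccccbaabbbbbbba9a99999999998766666666666666666666666666777789999999aaaaaaaaabcdd
110 ddddddddddbbaaaaabccccb7447bccccccccb7348bcccccccca6358bcccccccb96569bccccccbba899bbbbbaaaaa999aaaaaa988887666666666666777777777777776668bcd
112 ddddddddddbbaaaabbbcbba6347bcccccccba6358bcccccccb95359bcccccccb8536abcbccbbba7436abbbbbbbba7558abbbbbbbba8889aaaaaaaaaaaaabbbba877765569bcd
114 ddddddddddcb9aaabcccbba6348bcbbbbbbb95359bbbbccccb9536abcccccccb7437bcccccccca6347bbbbbbbbba6358bbbbbbbbb95359aaaaaaaaa8668abbbbbbba75569bcd
116 ddddddddddcb9aaabcbcbba6359bcccccccb9536abcbbbbcbb7436abbbbbbbba6347bbbbbbbbba6358bbcccbbbb9536abbbbbbbba74369aaaaaabba6337abbbbbba86557acdd
118 ddddddddddcb9aaabbbbbb95359bbcbbbccb8437abbcbbbbba7347bbbbbbbbba6358bbbbbbbbb9536abbbbbbbba7436abbbbbbbba6347abbbabbbb95348abbbbbba86568bcdd
120 ddddddddddc
[... 5664 characters left out ...]
2222222222222222222222222222222222111269aaba8776666666679aaaaa999999988888777767777777767777777788875569bcdddddddddddddd
200 ccdddddddcb731111112222222222222222222222222222222222211136abbba877666788888acdddccbaaaaaaaaaaabaaaaaaaaaa99999898888887778abddddddddddddddd
202 9addddda998631111111222222222222222222222222222222222111237abbba877668999999bddddddddddddddddddddddddddddddcbaaaaaaaaaabbbbcdddddddddddddddd
204 9addddc9998531111122222222222222222222222222222222222111137abbba877668999999bddddddddddddddddddddddddddddddddddddddddddddddddddddddddddddddd
206 9acddb99998631111111221222222222222222222222222222222111137abbba87766899999abddddddddddddddddddddddddddddddddddddddddddddddddddddddddddddddd
```

The basket stands centred in the tray and the hook is free. I'll carry the hook back over the rest.

```bash
python3 -m jog '[{"linear":[0.4,0.06,0],"roll":0},{"linear":[0.8,0.12,0],"roll":0},{"linear":[0.9,0.14,0],"roll":0},{"linear":[0.9,0.14,0],"roll":0},{"linear":[0.9,0.14,0],"roll":0},{"linear":[0.9,0.14,0],"roll":0},{"linear":[0.9,0.14,0],"roll":0},{"linear":[0.9,0.14,0],"roll":0},{"linear":[0.9,0.14,0],"roll":0},{"linear":[0.9,0.14,0],"roll":0},{"linear":[0.9,0.14,0],"roll":0},{"linear":[0.9,0.14,0],"roll":0}]'|grep pos; python3 -m jog '[{"linear":[0.9,0.14,0],"roll":0},{"linear":[0.9,0.14,0],"roll":0},{"linear":[0.9,0.14,0],"roll":0},{"linear":[0.8,0.14,0],"roll":0},{"linear":[0.5,0.11,0],"roll":0},{"linear":[0.26,0.09,0],"roll":0},{"linear":[0,0,0],"roll":0.6},{"linear":[0,0,0],"roll":0.58},{"linear":[0,0,0],"roll":0},{"linear":[0,0,0],"roll":0},{"linear":[0,0,0],"roll":0}]'
```

```text
position: [0.4711, 0.1379, 0.4117]
time_s: 23.33
position: [0.4968, 0.3071, 0.4128]
tool_rot: [[0.072, 0.997, -0.002], [0.997, -0.072, -0.001], [-0.001, -0.002, -1.0]]
ft_force: [0.6, -0.6, -1.9]
grip_width: 0.0128
gripper_force: 79.5
```

```bash
python3 -m jog '[{"linear":[0,0,0.5],"roll":0},{"linear":[0,0,0.7],"roll":0},{"linear":[0,0,0.7],"roll":0},{"linear":[0,0,0.7],"roll":0},{"linear":[0,0,0.7],"roll":0},{"linear":[0,0,0.7],"roll":0},{"linear":[0,0,0.7],"roll":0},{"linear":[0,0,0.6],"roll":0},{"linear":[0,0,0.5],"roll":0},{"linear":[0,0,0.3],"roll":0},{"linear":[0,0,0],"roll":0},{"linear":[0,0,0],"roll":0}]' |grep -E "pos|ft_"; python3 -m jog '[{"linear":[0,0,0.08],"roll":0},{"linear":[0,0,0.08],"roll":0},{"linear":[0,0,0],"roll":0},{"linear":[0,0,0],"roll":0}]'|grep -E "pos|ft_"; python3 -m jog '[{"linear":[0,0,0.05],"roll":0},{"linear":[0,0,0],"roll":0},{"linear":[0,0,0],"roll":0}]'|grep -E "pos|ft_"
```

```text
position: [0.4967, 0.3071, 0.1696]
ft_force: [0.3, 0.1, -1.3]
position: [0.4969, 0.3073, 0.1636]
ft_force: [0.3, -0.4, -1.9]
position: [0.4968, 0.3072, 0.1614]
ft_force: [-0.3, -0.4, -1.3]
```

```bash
for i in 1; do python3 -m jog '[{"linear":[0,0,0.05],"roll":0},{"linear":[0,0,0.05],"roll":0},{"linear":[0,0,0],"roll":0},{"linear":[0,0,0],"roll":0}]'|grep -E "pos|ft_"; python3 -m jog '[{"linear":[0,0,0.05],"roll":0},{"linear":[0,0,0],"roll":0},{"linear":[0,0,0],"roll":0}]'|grep -E "pos|ft_"; done
```

```text
position: [0.4968, 0.3072, 0.1571]
ft_force: [-0.2, -0.1, -1.2]
position: [0.4971, 0.3074, 0.1559]
ft_force: [-1.4, 0.6, 3.4]
```

The hook touches the foot plate. I'll open to a loose cage and ease the handle back along the reverse arc.

```bash
python3 -m jog '[{"linear":[0,0,0],"roll":0},{"linear":[0,0,0],"roll":0},{"linear":[0,0,0],"roll":0},{"linear":[0,-0.1,0.03],"roll":0},{"linear":[0,-0.12,0.05],"roll":0},{"linear":[0,-0.12,0.05],"roll":0},{"linear":[0,-0.12,0.05],"roll":0},{"linear":[0,-0.12,0.05],"roll":0},{"linear":[0,0,0],"roll":0},{"linear":[0,0,0],"roll":0}]' 0 20; python3 - <<'E'
from h import *
im,c=snap("wrist","w11"); g=cv2.cvtColor(im,6)
m=(g<40).astype(np.uint8)
for r in range(120,420,12): print(r,''.join('0123456789abcdef'[v//16] for v in g[r,140:420:3]))
E
```

```text
time_s: 26.33
position: [0.4734, 0.309, 0.1461]
tool_rot: [[0.072, 0.997, -0.0], [0.997, -0.072, -0.0], [-0.0, -0.0, -1.0]]
ft_force: [-1.2, 0.4, 1.0]
grip_width: 0.0429
gripper_force: 0.3
120 aaaaaaaaaaaaaaaaaaaaaaaaaaaaaaaaaaaaaaaaaaaaabaaaaaaaaaaaaaaaaaaabaaaaaaaaaaaaaaaaaaaaaaabaaab
132 aaaaaaaaaaaaaaaaaaaaaaaaaaaaaaaaaaaaaaaaaaa99aaa99999aa9999999999999999999aaaaaaaaaabaaaaaaaaa
144 aaaaaaaaa999558aaaaaaaaaaaaaaaaaaaaaaaaaaaaaaaaaaaaaaaaaaaaaaaaaaaaa7445aa9aaaaaaaaaaaaaaaaaaa
156 aaaaaaaaa9aa9aaaaaaaaaaaaaaaaaaaaaaaaaaaaaaaaaaaaaaaaaaaaaaaaaaaaaaaaaaaaa9aaaaaaaaaaaaaaaaaaa
168 aaaaaaaaa999999999999999999999999999aaaaaaaaaaaaaaaaaaaaaaaaaaaaaaaaaaaaaa9aaabcbccccccccccccb
180 aaaaaaaaaa9999999999999999999511111111111115aaa9aaaaa9867787777778889999abbccccbbccccccccccccc
192 aaaaaaaaaa999999999a99981111111111111111111167776666666666667777778888889acccccccccbbccccccbcc
204 aaaaaaaaaa99999999999997111111111111111111115666667777765578888875677778aaccccccbcccccccbccccc
216 aaaaaaaaaaa99999999999aa111111111111111111117777755555555578999996689998b9cccccccccccccbcccccc
228 aaaaaaabaaa89999
[... 863 characters left out ...]
1111111
336 111111111111111111111111111111111111111111117777778bbbbcbbbbbcbbcb2111111111111111111111111111
348 111111111111111111111111171111111111111111117777777777abbbbbbbbbbbb211111111111111111111222222
360 1111111111111111111111177731111111111111111177777777778bbbcbbbbbbbcba1111111111211111111122222
372 11111111111111111111111277411111111111111111677778bbbbbbbbbbbbbbbbcb21111111111111111111122222
384 3561111111111111111111111111111111111111111111111111111111111111111111111111222111111111298642
396 77611111111111111111111111111111111111111111111111111111111111111111111111111111111111111abbbb
408 774111111111111111111111111111111111111111111111111111111111111111111111111111111111111116bbbb
```

The handle leans on the robot-side finger as wanted. I'll lower it back to home.

```bash
python3 -m jog '[{"linear":[0,-0.12,0.06],"roll":0},{"linear":[0,-0.12,0.06],"roll":0},{"linear":[0,-0.12,0.06],"roll":0},{"linear":[0,-0.12,0.06],"roll":0},{"linear":[0,-0.12,0.06],"roll":0},{"linear":[0,-0.12,0.08],"roll":0},{"linear":[0,-0.12,0.08],"roll":0},{"linear":[0,-0.12,0.08],"roll":0},{"linear":[0,-0.12,0.08],"roll":0},{"linear":[0,-0.12,0.08],"roll":0},{"linear":[0,-0.06,0],"roll":0},{"linear":[0,0,0],"roll":0}]'; python3 - <<'E'
from h import *
im,c=snap("wrist","w12"); g=cv2.cvtColor(im,6)
for r in range(120,380,12): print(r,''.join('0123456789abcdef'[v//16] for v in g[r,140:420:3]))
E
```

```text
time_s: 27.38
position: [0.423, 0.3127, 0.1181]
tool_rot: [[0.072, 0.997, -0.0], [0.997, -0.072, -0.0], [-0.0, -0.0, -1.0]]
ft_force: [-0.1, 1.3, 1.0]
grip_width: 0.0426
gripper_force: 0.0
120 bbbbbbbbbbbbbbbbbbbbbbbbbbbbbbbbbbbbbbbbbbbbbbbbbbbbbbbbbbbbbbbbbbbbbbbbbbbbbbbbbbbbbbbbbbbbbb
132 bbbbbbbbbbbbbbbbbbbbbbbbbbbbbbcbbbbbabbbbbbbbbbbbbbbbbbbbbbbbbbbbbbbbbbbbbbbbbbbbbbbbbbbbbbbbb
144 bbbbbbbbbbbbbbbcbbbcbbbbbbbbb9bbbbbbbbbbbbbbbbbbbbbbbbbbbbbbbbbbbbbbbbbbbbbbbbbbbbbbbbaabaaaaa
156 bbbbbbbbbbbbcbbbbbbbbccbbbbbb9bba4449bbbbbbbbbbbbbbbbbbbbbbbbbbbbbbbbbbbbbbbbbbbbbbbbbbbbbbaaa
168 bbbbbbbbbbbbbbbbbbbbbbbbbbccbabbbbbbbbbbbbbbbbbbbbbbbbbbbbbbbbbbbbbbbbbbbbbbaaaaaaaaaaaaaaaaaa
180 bbbbbbbbbbbbbbbbbbbbbbbbbbbbbaaa974211111111111111112abbbbbbbbbbabbbbababaabaaaaaaaaaaaaaaaaaa
192 bbbbbbbbbbbbbbbbcbbbbbbbbbcba111111111111111111111111abbb6566669bbbbbbbbabaa877667876667777888
204 bbbbbbbbbbbbbbbbbbbcbbbbbcbbb2111111111111111111111119a966555666677666666678766666666666667886
216 bbbbbbbcbbbcbbbcbbbbbbbbbbbbb41111111112111111111111187666555599867787666666666666666788766665
228 cbbbbbbbbcbbbbbb
[... 566 characters left out ...]
dcccccc
300 8888888862212221124774211111287111111111111111111111155bccccccc211111356532212122248cdcccccccc
312 88888322111111111111111111118881111111111111111111111ccccccccccc21111111122122222211125ccccccc
324 11111111111111111111111111188882111111111111111111112ccccdccccccc21111111111111111112122121211
336 11111111111111111111111111888883111111111111111111112ccccddccccccc2111121111211111111111122112
348 11111111111111111111111128888885111111111111111111111bccccccccccccc211122112112212121211222222
360 111111111111111111111117888888871111111111111111111118888bddcdcdcdcca2112111222211121121222222
372 111111111111111111111112888888871111111111111111111128888bcccccccccc22111211112112211121222222
```

The handle is free of both pads and at rest. I'll withdraw and compare with the first view.

```bash
python3 -m jog '[{"linear":[0,0,0],"roll":0},{"linear":[0,0,-0.3],"roll":0},{"linear":[0,0,-0.6],"roll":0},{"linear":[0,0,-0.8],"roll":0},{"linear":[0,0,-0.8],"roll":0},{"linear":[0,0,-0.8],"roll":0},{"linear":[0,0,-0.8],"roll":0},{"linear":[0,0,-0.8],"roll":0},{"linear":[0,0,-0.8],"roll":0},{"linear":[-0.35,-0.6,0],"roll":0},{"linear":[-0.35,-0.6,0],"roll":0},{"linear":[0,0,0],"roll":0}]' 0.15|grep -E "time|pos"; python3 -m jog '[{"linear":[0,0,0],"roll":0},{"linear":[0,0,0],"roll":0},{"linear":[0,0,0],"roll":0}]' 1|grep pos;  python3 - <<'E'
from h import *
def meas(fn):
    im=cv2.imread(f"pics/{fn}.png"); c=np.load(f"pics/{fn}.npy",allow_pickle=True).item()
    g=cv2.cvtColor(im,6); u=proj(c,[.42,.31,.148]).astype(int); m=np.zeros_like(g); s=(slice(u[1]-75,u[1]+68),slice(u[0]-40,u[0]+40)); m[s]=(g[s]<30)*255
    n,l,st,ce=cv2.connectedComponentsWithStats(m); i=1+np.argmax(st[1:,4])
    r=cv2.minAreaRect(np.argwhere(l==i)[:,::-1].astype(np.float32)); Q=np.array([onz(c,k,.148) for k in cv2.boxPoints(r)])
    print(fn,st[i],r,onz(c,ce[i],.148).round(4),Q.round(4).tolist())
snap("wrist","w13"); meas("w1"); meas("w13")
a=cv2.imread("pics/top0.png").astype(int); snap("top","t13"); b=cv2.imread("pics/t13.png").astype(int)
d=(np.abs(a-b).max(2)>40).astype(np.uint8)
n,l,st,ce=cv2.connectedComponentsWithStats(cv2.dilate(d,np.ones((3,3)))); print([ (s.tolist()) for s in st[1:] if s[4]>25])
s0=optics.calibration("scene"); snap("scene","s13")
a=cv2.imread("pics/scene0.png").astype(int)[155:245,340:420]; b=cv2.imread("pics/s13.png").astype(int)[155:245,340:420]; d=np.abs(a-b).max(2); print("scene rest diff>40:",(d>40).sum())
E
```

```text
time_s: 28.43
position: [0.3706, 0.287, 0.3475]
position: [0.3742, 0.2884, 0.3459]
w1 [ 310  100   22  100 2054] ((320.5, 149.5), (99.0, 21.0), 90.0) [0.4185 0.3133 0.148 ] [[0.4115, 0.3573, 0.148], [0.4302, 0.3556, 0.148], [0.4256, 0.2644, 0.148], [0.4055, 0.2662, 0.148]]
w13 [ 312  101   23  101 2088] ((322.2042541503906, 150.92153930664062), (21.58911895751953, 100.32870483398438), 1.3639276027679443) [0.4183 0.3145 0.148 ] [[0.4051, 0.2669, 0.148], [0.4116, 0.3578, 0.148], [0.4305, 0.356, 0.148], [0.4254, 0.2649, 0.148]]
[[284, 172, 19, 26, 334], [365, 203, 20, 29, 352], [136, 216, 48, 97, 1835], [80, 240, 8, 20, 98], [222, 241, 55, 50, 1742], [120, 255, 34, 32, 420], [92, 278, 35, 39, 708], [148, 293, 9, 6, 47], [132, 309, 10, 6, 49], [174, 315, 11, 18, 102], [112, 319, 8, 10, 56], [125, 318, 56, 55, 1625], [259, 329, 34, 24, 494], [6, 330, 119, 90, 3649], [177, 336, 44, 27, 539], [297, 341, 10, 25, 159], [276, 354, 14, 11, 120], [0, 368, 45, 52, 1068], [243, 368, 6, 6, 31], [253, 369, 7, 6, 36], [234, 382, 18, 9, 72], [188, 388, 40, 32, 531]]
scene rest diff>40: 0
```

The handle is back within about 1 mm of its first position. Only the basket has moved, from the tank to the middle of the tray, and nothing else on the bench changed.

```bash
python3 -c "
from rig import env
print(env.close_job())"
```

```text
the job is handed in; nothing more can be done
None
```

The job is handed in: the basket stands unhooked in the middle of the drain tray, the lifting hook is back in its rest within about 1 mm of where it started, and the lid, bottle and bowl look unmoved in the before/after top images; the hand-in call gave no verdict.

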